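# Snap the cover onto a repaired power adapter

## Task

Close the repaired power adapter: take the loose black cover by its grey grip rib, lower it (do not drop it) onto the open white housing held in the cushioned repair holder, with its two clip arms over the two orange rim beads, and press it straight down until both clips have snapped over and it sits fully home. It needs a firm push, but never put more than about 25 N on the housing. Let go of it at the end, and leave the jar, the spool, the meter and the screwdriver where they are.

Things in the scene. Friction and masses are not known exactly. Their poses are not given: they have to be found in the camera images.
- holder: Aluminium repair holder, 150 mm (x) long and 104 mm (y) over its clamps, fixed on the bench. Origin: centre of its underside, on the bench; z up. The housing sits in it on a cushion: pushed down, the housing sinks 5 to 14 mm, a different amount each time and unknown beforehand, taking up to about 7 N, and then stands firm; let go, it rises again.
- housing: White open-topped adapter housing, 104 (x) by 70 (y) mm outside, walls 4 mm, green circuit board inside, held in the holder; it can only sink a little on its cushion. Origin (when not pressed): the holder's origin, on the bench; z up. Its rim is 60 mm above the origin. An orange bead stands out at the middle of each short end. The cover fits either way round (half a turn is the same).
- housing_rim (a point): Centre of the housing's open top, level with its rim, 60 mm above the housing's origin; axes as the housing's.
- bead_mid_a (a point): Centre of the orange round bead at the housing's +x end, 55 mm from the middle, 52 mm above the housing's origin: 6 mm in diameter, 44 mm long along y, reaching 6 mm out from the wall. It is sprung (about 5 N per mm) and yields inward, towards the housing, by up to 5 mm.
- bead_mid_b (a point): Centre of the like bead at the housing's -x end.
- cover: Black cover, 0.1 to 0.17 kg, standing upright on its clip arms. Plate 126 (x) by 80 (y) by 4 mm, its underside 15 mm above the origin. Two guide tabs hang 13 mm below it at y = +-38.5 mm and pass outside the housing's long walls with 2 mm clearance a side. Origin: centre, level with the arms' feet; z up. Fully home the plate lies on the rim, origin 45 mm above the housing's.
- cover_grip (a point): Centre of the grey grip rib on the cover's plate, 30 mm above the cover's origin; axes as the cover's. The rib is 56 (x) by 12 (y) by 22 mm high, from 19 to 41 mm above the cover's origin: pinch it across y from above.
- clip_a (a point): Centre of the inward barb, 6 mm in diameter, at the foot of the rigid clip arm at the cover's +x end, 59 mm from the middle, 3 mm above the cover's origin. The arm is 4 mm thick and 24 mm wide. Barbs meet beads about 8 mm before home; passing over takes 8 to 15 N in all, pushed at the middle, then the push drops and the cover holds by itself. Home: 48 mm above the housing's origin.
- clip_b (a point): The like barb at the cover's -x end; fully home it too is 48 mm above the housing's origin.
- jar: Small closed jar with a green lid, 40 mm in diameter, 50 mm high; a bystander. Origin: centre of its underside.
- spool: Aluminium spool, 52 mm in diameter, 32 mm high, standing on its flange; a bystander. Origin: centre of its underside.
- meter: Blue hand meter lying face up, 76 (x) by 150 (y) by 34 mm; a bystander. Origin: centre of its underside.
- driver: Screwdriver with a red handle, 160 mm long, lying along its x on the bench; a bystander. Origin: its underside.
Mind the look-alikes: they are no part of the job. Leave any red or turquoise look-alike of the holder alone.

How it is judged:
On the way, in this order (a step that is already met when the one before it is completed fails the run):
1. the cover is lowered squarely onto the housing, its clips not yet snapped over (dropped through faster than 0.15 m/s does not count) (horizontal distance between cover and housing below 0.004 m and angle between the x axis of cover and the x axis of housing, either way round below 0.08 rad and z of clip_a in the frame of housing between 0.0512 and 0.0625 m and z of clip_b in the frame of housing between 0.0512 and 0.0625 m and linear speed of cover below 0.15 m/s), for 0.04 s.
2. both clips have snapped over the beads (z of each of clip_a, clip_b in the frame of housing below 0.0502 m and horizontal distance between cover and housing below 0.004 m and angle between the x axis of cover and the x axis of housing, either way round below 0.08 rad), for 0.2 s.
At the end, for the whole second after the job is handed in: Both clip barbs are below the beads (within 2 mm of fully home), the cover is centred on the housing within 4 mm and squared to it within 0.08 rad (either way round), at rest and released (all of step 2 and linear speed of cover below 0.01 m/s and contact force between the fingers and cover below 0.1 N); the robot touches nothing.
It fails at once if the cover is pressed on the housing with more than about 30 N (45 N in all contacts summed, of which the clips squeezing the beads take about 15 N) (contact force between cover and housing above 45 N).
It fails at once if more than 30 N between the robot and the housing (contact force between any of the fingers, the arm and housing above 30 N).
It fails at once if the jar, spool, meter or screwdriver is moved by more than 25 mm (distance of any of jar, spool, meter, driver from where it was at the start of the episode above 0.025 m).
It also fails if it takes over 54 s, if anything falls off the work surface, if the arm or the gripper's body presses on something with over 40 N, if the wrist force passes 120 N, or if a joint passes its speed limit or range.

## Robot

A 7-joint arm with a two-finger parallel gripper is mounted at the origin on the work surface. World frame = base frame: x ahead of the robot, y to its left, z up, the work surface at z = 0. Lengths are in m, angles in rad, forces in N, time in s.
With the tool pointing down it reaches from about 0.425 to 0.875 m from the base axis. Payload 8.4 kg.
Tool frame: the origin (TCP) lies on the front face of the gripper's body, between the roots of the fingers; the fingertips stand 70 mm ahead of it and the grasp point (between the pads) lies 51 mm ahead of it (manip.finger_overhang is the distance from the TCP to the fingertips, in m); z points along the fingers, y is the line along which they close (so a half turn about z gives the same grasp; the last joint's range is limited). The gripper opens to 87 mm and grips with 3 to 60 N. Pads are 19 mm wide; open, the fingers measure 117 mm over their backs; the gripper's body (75 mm by 190 mm) begins 51 mm behind the grasp point.
Start: joints at [1.008, 0.333, 0.04, 1.465, -0.013, 1.343, -0.059], TCP at [0.291, -0.581, 0.292] pointing down, gripper open.
Joint ranges: [-2.58, 2.58], [-0.38, 2.09], [-1.3, 1.39], [0.25, 2.4], [-1.5, 4.64], [0.08, 2.09], [-2.65, 2.65]. Speed limits (rad/s): [2.22, 2.22, 2.79, 2.79, 3.14, 3.14, 3.14].

## Interface

Orientations are given as [roll, pitch, yaw] about the fixed x, y, z axes, in that order (R = Rz(yaw) Ry(pitch) Rx(roll)).
In Python, from rig import sensors, viewer, order, manip gives the robot as it stands.
- The arm moves only by the tool drive_tool, never from a script. Its argument "plan" is text: rows parted by semicolons, each of 5 numbers parted by spaces: the shift along the world's x, y, z in cm, then the turn about the world's z in rad, then the finger opening in cm, from 0 to 8.7. In form: tx ty tz roll claw; .... A call has 1 to 20 rows; each row is the pose to reach, as a shift and turn from the pose commanded when the call began; what a row does not reach only later rows make up. A row lasts 1/12 s, in which the tool goes at most 41.7 mm and 7.16 degrees, less where a joint would pass 70% of its speed; a pose out of reach is approached as far as the arm can. A call with a gripper value outside its range is refused whole. The fingers move at their own pace and stop on an object; the grip force is fixed at half the most. Time passes only in rows, so rows that repeat a pose let the fingers close. It gives the time, the measured TCP pose, the force, the opening and the grip force at its end, in the units of the state.
- sensors.state(): the state, without advancing time (a new reading comes with each control period).
- viewer.read_camera(name): name is "scene" or "top"; returns a dict with "image" (400x640x3 uint8, red, green, blue), "K" (3x3 intrinsics, pixels), "rvec" (rotation vector, rad) and "tvec" (3), from world to camera coordinates, as OpenCV has them. Camera axes: x right, y down, z forward; pixel columns grow to the right and rows downward; lengths in m; the calibration is good to about 2 mm. A picture is of the moment at which its call begins. There is no depth.
- order.close_job(): hands the job in; it is judged then, once.
The state is a dict: "time_s": time; "joints": joint angles; "joint_velocities": joint speeds; "effort": joint torques, N m; "eef_pos": TCP position; "tcp_rot": TCP orientation; "contact_force": force on the tool from outside, world axes, zero at the start; "ft_torque": the same for the moment, N m; "opening": opening from 0.0 (shut) to 1.0 (fully open); "gripper_force": force on a finger pad.
Only numpy, scipy, OpenCV 4.12 (cv2) and the standard library are available. Lean on these libraries where they do the work, as an engineer would, in place of code of your own. Each camera call takes 0.05 s, during which the arm holds its last target. There are 200 camera calls.

## Working session

There is one attempt and no reset: what is moved stays moved. The work goes in short steps, Python scripts to look and compute and a tool call to move; the robot and the scene stay as the last step left them, time stands still between calls to the robot, and variables do not carry over. Pictures are saved under pics/ and viewed, at most 10 in all, crops included, and the job is handed in when it is done.

Besides the shell and the picture viewer there is one more tool, called after ">>>" as a command line: name --argument value ..., lists and objects as JSON in quotes. drive_tool: Moves the arm, as the interface text tells. Its arguments: {"type":"object","properties":{"plan":{"type":"string"}},"required":["plan"]}

```bash
mkdir -p pics; cat > h.py <<'E'
import numpy as np, cv2
from rig import sensors, viewer, order, manip
def shot(n,f):
    c=viewer.read_camera(n); cv2.imwrite('pics/'+f,c['image'][:,:,::-1]); np.savez('pics/'+f+'.npz',**c); return c
def px2w(c,uv,z):
    K,R,t=np.array(c['K']),cv2.Rodrigues(np.array(c['rvec']))[0],np.array(c['tvec']).ravel()
    o=-R.T@t; d=R.T@np.linalg.inv(K)@np.array([uv[0],uv[1],1.]); return o+d*(z-o[2])/d[2]
def w2px(c,p):
    return cv2.projectPoints(np.array(p,float).reshape(-1,1,3),np.array(c['rvec']),np.array(c['tvec']),np.array(c['K']),None)[0].reshape(-1,2)
E
python3 - <<'E'
from h import *
for n in('top','scene'):
    c=shot(n,n+'0.png'); R=cv2.Rodrigues(np.array(c['rvec']))[0]; print(n,-R.T@np.array(c['tvec']).ravel(),np.array(c['K'])[0])
print(sensors.state(), manip.finger_overhang)
E
```

```text
top [ 0.32652747 -0.1559682   1.67374165] [511.33281654   0.         317.14803783]
scene [1.20319424 0.08949933 0.84770867] [407.85759096   0.         316.34563641]
{'time_s': 0.1, 'joints': array([ 1.00782973,  0.33386573,  0.03982988,  1.46618754, -0.01335763,
        1.34328735, -0.05844009]), 'joint_velocities': array([ 1.21426421e-03, -1.15707648e-03,  6.14631003e-05, -2.19426766e-03,
       -9.17932145e-04,  1.51399571e-03,  4.14202496e-04]), 'effort': array([ 3.17417544e-03, -6.57814121e+01,  1.33973591e+00, -4.04708469e+01,
       -5.96767967e-02,  4.09727159e-02,  1.09449654e-04]), 'eef_pos': array([ 0.29060946, -0.5810583 ,  0.29142877]), 'tcp_rot': array([-3.14011499e+00,  1.26685407e-04,  4.63861559e-01]), 'contact_force': array([-0.26947646, -0.01126213,  0.0906862 ]), 'ft_torque': array([ 0.00934463, -0.01264802,  0.00851393]), 'gripper_force': 0.0, 'opening': 1.0003065598170935} 0.0697
```

View pics/top0.png

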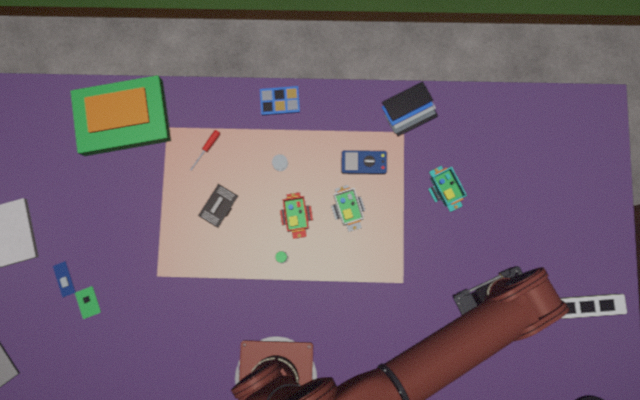

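View pics/scene0.png

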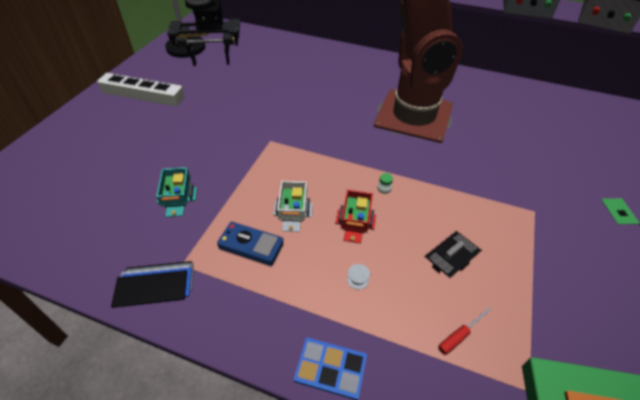

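The top view shows the cover at about (218,206), with its rib along the up-right diagonal. The aluminium holder with the white housing is at (348,208), with the red look-alike at (296,214) and the turquoise one at (448,188). I'll enlarge both in each view.

```bash
python3 - <<'E'
import cv2,numpy as np
t=cv2.imread('pics/top0.png');s=cv2.imread('pics/scene0.png')
f=lambda i,u,v,w,h:cv2.resize(i[v:v+h,u:u+w],(400,300),interpolation=cv2.INTER_CUBIC)
cv2.imwrite('pics/z0.png',np.vstack([np.hstack([f(t,188,183,60,45),f(t,318,185,60,45)]),np.hstack([f(s,413,223,80,60),f(s,253,173,80,60)])]))
E
```

```text
(no output)
```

View pics/z0.png

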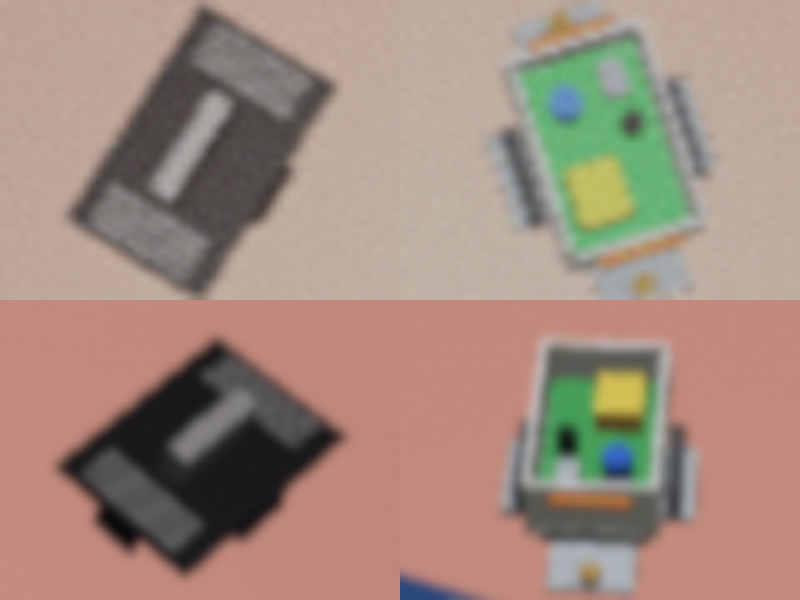

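```bash
cat > fit.py <<'E'
from h import *
from scipy.optimize import least_squares
def fit(obs,size,z,x0):
    a,b=size[0]/2,size[1]/2
    P=np.array([[a,b],[a,-b],[-a,-b],[-a,b]])
    def res(p,full=obs):
        c,s=np.cos(p[2]),np.sin(p[2]); W=np.c_[P@[[c,s],[-s,c]]+p[:2],[z]*4]
        r=[]
        for cam,uv in full:
            q=w2px(cam,W); d=np.linalg.norm(q[:,None]-np.array(uv)[None],axis=2); r.append((q-np.array(uv)[d.argmin(1)]).ravel())
        return np.concatenate(r)
    s=least_squares(res,x0); return s.x, np.abs(s.fun).max()
E
python3 - <<'E'
from fit import *
T=np.load('pics/top0.png.npz');S=np.load('pics/scene0.png.npz')
ct=np.array([(203,8),(333,87),(203,297),(72,215)])*.15+[188,183]-.43
cs=np.array([(218,40),(343,137),(185,275),(60,167)])*.2+[413,223]-.4
ht=np.array([(105,68),(240,22),(303,222),(172,265)])*.15+[318,185]-.43
hs=np.array([(140,40),(270,45),(262,190),(120,187)])*.2+[253,173]-.4
for n,t,s,sz,z in(('cover',ct,cs,(.126,.08),.019),('housing',ht,hs,(.104,.07),.06)):
    for obs in([(T,t)],[(S,s)],[(T,t),(S,s)]):
        m=np.mean([px2w(c,uv.mean(0),z)[:2] for c,uv in obs],0)
        for y in(-.5,.3): print(n,len(obs),*fit(obs,sz,z,[*m,y]))
for n,uv,z in(('ribtop',np.array([192,145])*.15+[188,183]-.43,.041),):print(n,px2w(T,uv,z))
E
```

```text
cover 1 [ 0.54239271  0.20380937 -0.51552766] 1.0000723518095924
cover 1 [ 0.54239271  0.20380937 -0.51552772] 1.0000728480812313
cover 1 [ 0.54368043  0.20831595 -0.51690669] 0.9415835032150426
cover 1 [ 0.54368043  0.20831595 -0.51690664] 0.9415831204507867
cover 2 [ 0.54322692  0.20684683 -0.51583236] 1.8767127481529826
cover 2 [ 0.54322692  0.20684683 -0.51583236] 1.8767127520604276
housing 1 [ 0.54395536 -0.2211306   0.3368921 ] 0.9316185063664193
housing 1 [ 0.54395536 -0.2211306   0.33689205] 0.9316179381856386
housing 1 [ 0.54775302 -0.21996622 -0.43101845] 11.782819205431338
housing 1 [ 0.54713475 -0.21859177  0.33708266] 0.42737135468553333
housing 2 [ 0.5458712  -0.22093806 -0.34756359] 11.284163144182799
housing 2 [ 0.54532084 -0.21987286  0.33723899] 1.0682331710726771
ribtop [0.54241758 0.20448396 0.041     ]
```

The housing is at (0.545, -0.220) with yaw 0.337. The cover is at (0.543, 0.205) with yaw -0.516. The two views agree to within 5 mm, and both points are within reach. I'll move above the cover with the fingers at 4 cm, so they fit inside the plate. The tool yaw will be 2.626, equal to -0.516 by a half turn.

>>> drive_tool --plan "23 38 0 1.2 4; 23 38 0 1.2 4; 23 38 0 1.2 4; 23 38 0 1.2 4; 23 38 0 1.2 4; 23 38 0 1.2 4; 23 38 0 1.2 4; 23 38 0 1.2 4; 23 38 0 1.2 4; 23 38 0 1.2 4; 25.2 78.7 -6 2.16 4; 25.2 78.7 -6 2.16 4; 25.2 78.7 -6 2.16 4; 25.2 78.7 -6 2.16 4; 25.2 78.7 -6 2.16 4; 25.2 78.7 -6 2.16 4; 25.2 78.7 -6 2.16 4; 25.2 78.7 -6 2.16 4; 25.2 78.7 -6 2.16 4; 25.2 78.7 -6 2.16 4"

```text
time_s: 1.77
eef_pos: [0.5408, 0.1881, 0.2345]
tcp_rot: [-3.141, 0.0, 2.624]
contact_force: [1.3, -1.2, 0.4]
opening: 0.459
gripper_force: 0.0
```

>>> drive_tool --plan "0 0 0 0 4; 0 0 0 0 4; 0 0 0 0 4"

```text
time_s: 2.02
eef_pos: [0.541, 0.1862, 0.2344]
tcp_rot: [-3.141, -0.001, 2.624]
contact_force: [0.2, -0.1, -0.7]
opening: 0.461
gripper_force: 0.0
```

```bash
python3 - <<'E'
from h import *
s=sensors.state();print(s['eef_pos'],s['tcp_rot'],s['joints'])
c=shot('scene','s1.png');i=cv2.imread('pics/s1.png')
q=w2px(c,[.543,.205,.04])[0].astype(int);print(q)
u,v=q-[60,70];a=cv2.resize(i[v:v+120,u:u+120],(400,400),interpolation=3)
c=shot('top','t1.png');i=cv2.imread('pics/t1.png')
q=w2px(c,[.543,.205,.04])[0].astype(int);print(q)
u,v=q-[50,50];b=cv2.resize(i[v:v+100,u:u+100],(400,400),interpolation=3)
cv2.imwrite('pics/z1.png',np.hstack([a,b]))
E
```

```text
[0.54096892 0.18617503 0.2344241 ] [-3.14063448e+00 -6.39745415e-04  2.62422509e+00] [ 0.1841739   0.29010265 -0.70072736  1.70460688  0.19763084  1.22020268
  0.48894744]
[453 247]
[216 204]
```

View pics/z1.png

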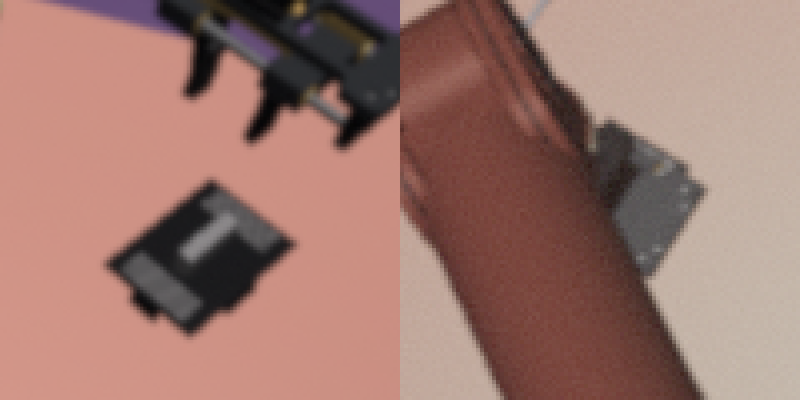

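The scene crop shows the open fingers above and behind the cover, about 2 cm short in y, which matches the TCP reading. I'll correct y and go down to just above the rib.

>>> drive_tool --plan "0.2 1.95 -3 0 4; 0.2 1.95 -6 0 4; 0.2 1.95 -9 0 4; 0.2 1.95 -10.5 0 4; 0.2 1.95 -10.5 0 4; 0.2 1.95 -10.5 0 4; 0.2 1.95 -10.5 0 4"

```text
time_s: 2.7
eef_pos: [0.5441, 0.2054, 0.1315]
tcp_rot: [3.14, 0.001, 2.622]
contact_force: [0.7, 0.9, 0.5]
opening: 0.46
gripper_force: 0.0
```

```bash
python3 - <<'E'
from h import *
s=sensors.state();print(s['eef_pos'],s['tcp_rot'])
c=shot('scene','s2.png');i=cv2.imread('pics/s2.png')
q=w2px(c,[.543,.205,.04])[0].astype(int);print(q)
u,v=q-[40,40];a=cv2.resize(i[v:v+70,u:u+80],(800,600),interpolation=3)
cv2.imwrite('pics/z2.png',a)
E
```

```text
[0.54412194 0.20540984 0.13147599] [3.14033847e+00 1.48060454e-03 2.62233135e+00]
[453 247]
```

View pics/z2.png

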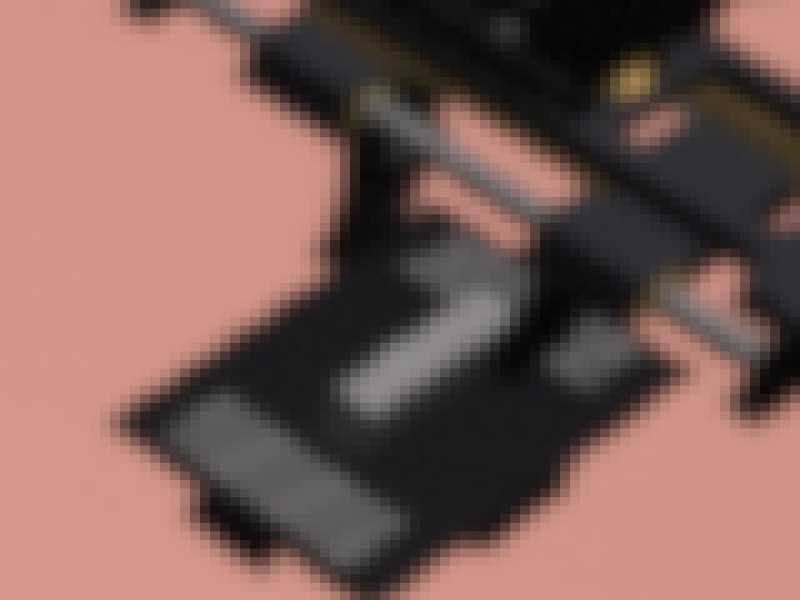

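The crop shows the rib lying between the two fingers and parallel to them. I'll lower the tips to just above the plate and close.

>>> drive_tool --plan "0 0 -1.5 0 4; 0 0 -2.5 0 4; 0 0 -3.2 0 4; 0 0 -3.6 0 4; 0 0 -3.8 0 4; 0 0 -3.8 0 4; 0 0 -3.8 0 4"

```text
time_s: 3.33
eef_pos: [0.5433, 0.206, 0.0923]
tcp_rot: [3.141, 0.0, 2.624]
contact_force: [-0.0, 0.5, 0.7]
opening: 0.461
gripper_force: 0.0
```

>>> drive_tool --plan "0 0 0 0 2; 0 0 0 0 1.4; 0 0 0 0 0.5; 0 0 0 0 0.5; 0 0 0 0 0.5; 0 0 0 0 0.5; 0 0 0 0 0.5; 0 0 0 0 0.5; 0 0 2 0 0.5; 0 0 4 0 0.5; 0 0 4 0 0.5; 0 0 4 0 0.5; 0 0 4 0 0.5"

```text
time_s: 4.42
eef_pos: [0.5428, 0.2055, 0.1312]
tcp_rot: [-3.141, -0.0, 2.624]
contact_force: [0.8, 0.9, -1.9]
opening: 0.136
gripper_force: 30.0
```

>>> drive_tool --plan "0 0 4 0 0.5; 0 0 8 0 0.5; 0 0 10 -0.1 0.5; 0 -3 10 -0.2 0.5; 0.2 -42.5 10 -2.287 0.5; 0.2 -42.5 10 -2.287 0.5; 0.2 -42.5 10 -2.287 0.5; 0.2 -42.5 10 -2.287 0.5; 0.2 -42.5 10 -2.287 0.5; 0.2 -42.5 10 -2.287 0.5; 0.2 -42.5 10 -2.287 0.5; 0.2 -42.5 10 -2.287 0.5; 0.2 -42.5 10 -2.287 0.5; 0.2 -42.5 10 -2.287 0.5; 0.2 -42.5 10 -2.287 0.5; 0.2 -42.5 10 -2.287 0.5; 0.2 -42.5 10 -2.287 0.5; 0.2 -42.5 10 -2.287 0.5; 0.2 -42.5 10 -2.287 0.5; 0.2 -42.5 10 -2.287 0.5"

```text
time_s: 6.08
eef_pos: [0.5445, -0.2191, 0.2304]
tcp_rot: [-3.14, 0.002, 0.417]
contact_force: [1.5, 0.2, -1.5]
opening: 0.14
gripper_force: 30.0
```

>>> drive_tool --plan "0 0 0 0 0.5; 0 0 0 0 0.5; 0 0 0 0 0.5"

```text
time_s: 6.33
eef_pos: [0.5449, -0.219, 0.2312]
tcp_rot: [-3.141, 0.001, 0.428]
contact_force: [0.9, 0.9, -0.2]
opening: 0.133
gripper_force: 30.0
```

>>> drive_tool --plan "0 0 -2 -0.09 0.5; 0 0 -4 -0.09 0.5; 0 0 -5.5 -0.09 0.5; 0 0 -6.3 -0.09 0.5; 0 0 -6.3 -0.09 0.5; 0 0 -6.3 -0.09 0.5; 0 0 -6.3 -0.09 0.5"

```text
time_s: 6.92
eef_pos: [0.5457, -0.2193, 0.17]
tcp_rot: [3.141, -0.001, 0.335]
contact_force: [-0.6, 0.4, -0.6]
opening: 0.133
gripper_force: 30.0
```

```bash
python3 - <<'E'
from h import *
s=sensors.state();print(s['eef_pos'],s['tcp_rot'])
c=shot('scene','s3.png');i=cv2.imread('pics/s3.png')
q=w2px(c,[.545,-.22,.08])[0].astype(int)
u,v=q-[40,30];print('s',u,v);a=cv2.resize(i[v:v+60,u:u+80],(800,600),interpolation=3)
cv2.imwrite('pics/z3.png',a)
E
```

```text
[ 0.5457     -0.21932645  0.16999733] [ 3.14073183e+00 -1.16686663e-03  3.34539141e-01]
s 251 159
```

View pics/z3.png

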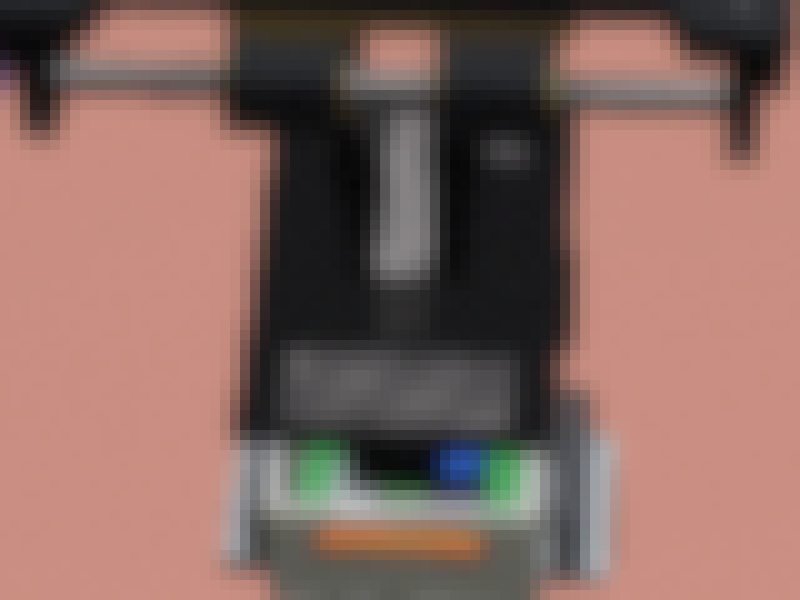

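The close view shows the cover's front plate edge from (238,435) to (552,435), its arm foot around (395,490), and the bead below from (312,540) to (486,540). I'll work out the offset relative to the housing from these in the same camera.

```bash
python3 - <<'E'
from h import *
c=np.load('pics/s3.png.npz'); F=lambda u,v:np.array([u,v])*.1+[251,159]-.45
y=.337; ex=np.array([np.cos(y),np.sin(y)]);ey=np.array([-ex[1],ex[0]])
H=np.array([.5453,-.2199])
def rel(n,uv,z): p=px2w(c,F(*uv),z)[:2]-H; print(n,(p@ex*1e3).round(1),(p@ey*1e3).round(1))
zo=.0777
rel('plate front L',(238,437),zo+.0185);rel('plate front R',(552,435),zo+.0185)
rel('rib front top L',(368,272),zo+.041);rel('rib front top R',(438,272),zo+.041)
rel('arm foot L',(350,488),zo);rel('arm foot R',(436,488),zo)
rel('bead L',(312,540),.052);rel('bead R',(486,540),.052)
rel('rim front L',(258,520),.06);rel('rim front R',(550,515),.06)
p=np.array([.5457,-.2193])-H;print('tcp',p@ex*1e3,p@ey*1e3)
# predictions in crop px
def pr(n,x,yy,z): q=w2px(c,[*(H+ex*x+ey*yy),z])[0]; print(n,((q-[251,159]+.45)*10).round(0))
for s in(1,-1): pr('plate',.063,s*.04,zo+.019);pr('arm',.061,s*.012,zo);pr('bead',.055,s*.022,.052);pr('rim',.052,s*.035,.06)
E
```

```text
plate front L 60.6 -38.3
plate front R 56.7 38.8
rib front top L 24.6 -8.2
rib front top R 23.9 9.1
arm foot L 60.0 -11.5
arm foot R 59.1 9.9
bead L 55.7 -22.6
bead R 53.9 21.6
rim front L 56.4 -35.9
rim front R 51.7 37.9
tcp 0.5758947521819704 0.43398759706845563
plate [556. 453.]
arm [444. 494.]
bead [487. 543.]
rim [539. 516.]
plate [230. 443.]
arm [348. 491.]
bead [315. 538.]
rim [263. 507.]
```

```bash
python3 - <<'E'
from h import *
c=shot('top','t3.png');i=cv2.imread('pics/t3.png')
q=w2px(c,[.545,-.22,.08])[0].astype(int)
u,v=q-[30,30];print('t',u,v);b=cv2.resize(i[v:v+60,u:u+60],(400,400),interpolation=3)
c=shot('scene','s4.png');i=cv2.imread('pics/s4.png');a=cv2.resize(i[179:229,266:316],(400,400),interpolation=cv2.INTER_LANCZOS4)
cv2.imwrite('pics/z4.png',np.hstack([a,b]))
E
```

```text
t 318 174
```

View pics/z4.png

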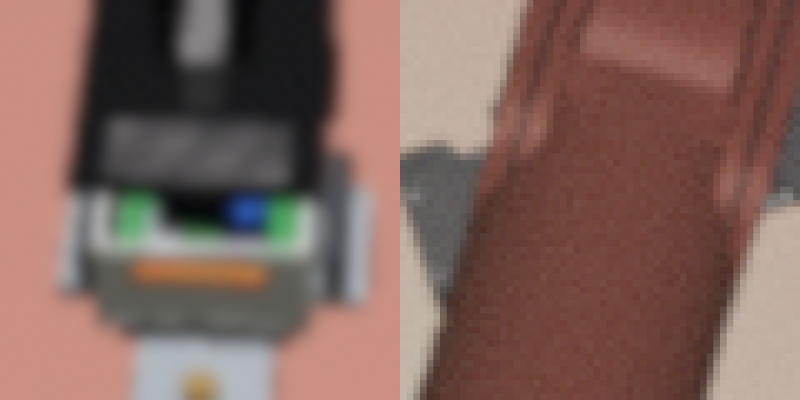

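The top view is blocked by the arm. In the scene view, the cover's front points look 3–5 mm short or high. That could be an x offset or a pitch in the grip, and the two can't be told apart from this angle. I'll rise and turn the cover side-on to the camera, then measure.

>>> drive_tool --plan "0 0 4 0 0.5; 0 0 8 0 0.5; 0 0 8 -1.465 0.5; 0 0 8 -1.465 0.5; 0 0 8 -1.465 0.5; 0 0 8 -1.465 0.5; 0 0 8 -1.465 0.5; 0 0 8 -1.465 0.5; 0 0 8 -1.465 0.5; 0 0 8 -1.465 0.5; 0 0 8 -1.465 0.5; 0 0 8 -1.465 0.5; 0 0 8 -1.465 0.5; 0 0 8 -1.465 0.5; 0 0 8 -1.465 0.5; 0 0 8 -1.465 0.5; 0 0 8 -1.465 0.5; 0 0 8 -1.465 0.5"

```text
time_s: 8.57
eef_pos: [0.5452, -0.2191, 0.2491]
tcp_rot: [-3.141, -0.0, -1.129]
contact_force: [0.3, -0.4, -1.1]
opening: 0.133
gripper_force: 30.0
```

```bash
python3 - <<'E'
from h import *
s=sensors.state();print(s['eef_pos'],s['tcp_rot'],s['joints'])
c=shot('scene','s5.png');i=cv2.imread('pics/s5.png')
p=s['eef_pos'];y=s['tcp_rot'][2];ex=np.array([np.cos(y),np.sin(y),0]);ey=np.array([-ex[1],ex[0],0]);o=p-[0,0,.0923]
q=w2px(c,o)[0].astype(int)
u,v=q-[48,36];print('s',u,v);a=cv2.resize(i[v:v+72,u:u+96],(800,600),interpolation=3)
cv2.imwrite('pics/z5.png',a)
for n,x,yy,z in(('plate top',63,40,19),('plate bot',63,40,15),('foot outer',63,12,0),('foot other',63,-12,0),('rib top',28,6,41)):
  for sx in(1,-1):
   for sy in (1,-1): print(n,sx,sy,((w2px(c,o+ex*x*sx/1e3+ey*yy*sy/1e3+[0,0,z/1e3])[0]-[u,v]+.45)*8.333).round(0))
E
```

```text
[ 0.54516745 -0.21911534  0.24914345] [-3.14131543e+00 -1.91146483e-04 -1.12884078e+00] [ 0.32650866  0.23514298 -0.023486    1.67926954  0.00576098  1.22691454
 -2.39790882]
s 243 131
plate top 1 1 [183. 369.]
plate top 1 -1 [186. 180.]
plate top -1 1 [631. 350.]
plate top -1 -1 [610. 163.]
plate bot 1 1 [184. 380.]
plate bot 1 -1 [187. 190.]
plate bot -1 1 [631. 360.]
plate bot -1 -1 [610. 173.]
foot outer 1 1 [189. 348.]
foot outer 1 -1 [190. 292.]
foot outer -1 1 [622. 330.]
foot outer -1 -1 [616. 274.]
foot other 1 1 [190. 292.]
foot other 1 -1 [189. 348.]
foot other -1 1 [616. 274.]
foot other -1 -1 [622. 330.]
rib top 1 1 [302. 224.]
rib top 1 -1 [302. 196.]
rib top -1 1 [500. 216.]
rib top -1 -1 [498. 188.]
```

View pics/z5.png

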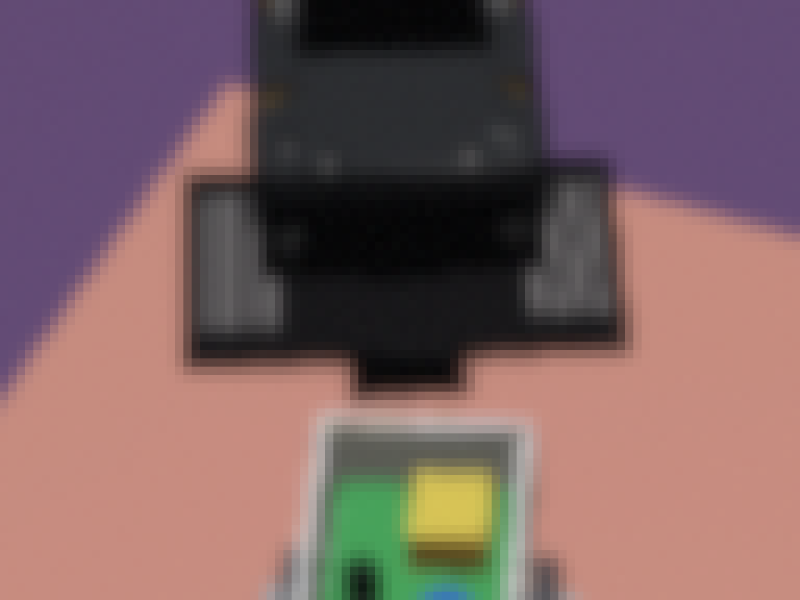

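Side-on, the far corners match the prediction, (188,180) and (612,163). The slope of the near edge also matches, so the cover isn't tilted, and it's centred in the grip along x (mid-column 407.5). The earlier offset was mostly edge blur. I'll turn back, lower slowly, and use the lateral contact force to fine-centre.

>>> drive_tool --plan "0 0 0 1.465 0.5; 0 0 0 1.465 0.5; 0 0 0 1.465 0.5; 0 0 0 1.465 0.5; 0 0 0 1.465 0.5; 0 0 0 1.465 0.5; 0 0 0 1.465 0.5; 0 0 0 1.465 0.5; 0 0 0 1.465 0.5; 0 0 0 1.465 0.5; 0 0 0 1.465 0.5; 0 0 0 1.465 0.5; 0 0 -3 1.465 0.5; 0 0 -6 1.465 0.5; 0 0 -8 1.465 0.5; 0 0 -9 1.465 0.5; 0 0 -9 1.465 0.5; 0 0 -9 1.465 0.5; 0 0 -9 1.465 0.5; 0 0 -9 1.465 0.5"

```text
time_s: 10.28
eef_pos: [0.546, -0.2194, 0.1607]
tcp_rot: [3.14, -0.002, 0.334]
contact_force: [-0.4, -0.9, -1.1]
opening: 0.134
gripper_force: 30.0
```

```bash
cat > st.py <<'E'
from h import *
s=sensors.state(); y=.337
ex=np.array([np.cos(y),np.sin(y)]);ey=np.array([-ex[1],ex[0]]); d=s['eef_pos'][:2]-[.5453,-.2199]
f,t=s['contact_force'],s['ft_torque']
print(s['time_s'],'rel mm',(d@ex*1e3).round(2),(d@ey*1e3).round(2),'z',s['eef_pos'][2].round(4),'yaw',s['tcp_rot'][2].round(3),'F ex,ey,z',(f[:2]@ex).round(2),(f[:2]@ey).round(2),f[2].round(2),'T',(t[:2]@ex).round(3),(t[:2]@ey).round(3),t[2].round(3))
E
python3 st.py
```

```text
10.2833 rel mm 0.87 0.21 z 0.1607 yaw 0.334 F ex,ey,z -0.67 -0.74 -1.15 T 0.012 0.004 -0.011
```

>>> drive_tool --plan "0 0 -0.4 0 0.5; 0 0 -0.8 0 0.5; 0 0 -1.0 0 0.5; 0 0 -1.2 0 0.5; 0 0 -1.2 0 0.5; 0 0 -1.2 0 0.5; 0 0 -1.2 0 0.5"

```text
time_s: 10.87
eef_pos: [0.5452, -0.2191, 0.147]
tcp_rot: [-3.142, -0.0, 0.334]
contact_force: [-0.0, 0.1, -1.0]
opening: 0.131
gripper_force: 30.0
```

```bash
python3 st.py
```

```text
10.8667 rel mm 0.14 0.76 z 0.147 yaw 0.334 F ex,ey,z 0.01 0.12 -1.0 T 0.005 0.003 0.052
```

Origin is about 55 mm and the tabs are past the rim without any force. I'll go on in millimetre steps.

>>> drive_tool --plan "0 0 -0.1 0 0.5; 0 0 -0.2 0 0.5; 0 0 -0.3 0 0.5; 0 0 -0.3 0 0.5; 0 0 -0.3 0 0.5; 0 0 -0.3 0 0.5"

```text
time_s: 11.37
eef_pos: [0.5452, -0.2191, 0.144]
tcp_rot: [3.142, -0.0, 0.334]
contact_force: [0.3, 0.0, -0.8]
opening: 0.132
gripper_force: 30.0
```

```bash
python3 st.py
```

```text
11.3667 rel mm 0.19 0.74 z 0.144 yaw 0.334 F ex,ey,z 0.34 -0.09 -0.75 T 0.009 -0.137 0.013
```

>>> drive_tool --plan "0 0 -0.1 0 0.5; 0 0 -0.2 0 0.5; 0 0 -0.2 0 0.5; 0 0 -0.2 0 0.5"

```text
time_s: 11.7
eef_pos: [0.5452, -0.2192, 0.142]
tcp_rot: [3.142, -0.0, 0.334]
contact_force: [1.5, 0.1, 1.7]
opening: 0.136
gripper_force: 30.0
```

```bash
python3 st.py
```

```text
11.7 rel mm 0.17 0.72 z 0.142 yaw 0.334 F ex,ey,z 1.46 -0.35 1.66 T -0.061 -0.2 -0.032
```

Only the +x barb is loaded: force is +1.5 N along +x, and the moment confirms it. From the force direction, the cover is roughly 1–2 mm too far to -x. I'll shift +1.5 mm along the housing's x.

>>> drive_tool --plan "0.07 0.02 0.1 0.002 0.5; 0.14 0.05 0.2 0.002 0.5; 0.14 0.05 0.2 0.002 0.5; 0.14 0.05 0.1 0.002 0.5; 0.14 0.05 0 0.002 0.5; 0.14 0.05 0 0.002 0.5; 0.14 0.05 0 0.002 0.5"

```text
time_s: 12.28
eef_pos: [0.5467, -0.2185, 0.1419]
tcp_rot: [-3.142, -0.0, 0.336]
contact_force: [0.8, 0.5, 1.7]
opening: 0.135
gripper_force: 30.0
```

```bash
python3 st.py
```

```text
12.2833 rel mm 1.73 0.85 z 0.1419 yaw 0.336 F ex,ey,z 0.96 0.25 1.66 T 0.017 -0.264 0.02
```

>>> drive_tool --plan "0.07 0.02 0.1 0 0.5; 0.14 0.05 0.2 0 0.5; 0.14 0.05 0.2 0 0.5; 0.14 0.05 0.1 0 0.5; 0.14 0.05 0 0 0.5; 0.14 0.05 0 0 0.5; 0.14 0.05 0 0 0.5; 0.14 0.05 0 0 0.5"

```text
time_s: 12.95
eef_pos: [0.548, -0.218, 0.142]
tcp_rot: [-3.142, -0.0, 0.336]
contact_force: [1.5, 1.0, 0.3]
opening: 0.132
gripper_force: 30.0
```

```bash
python3 st.py
```

```text
12.95 rel mm 3.17 0.85 z 0.142 yaw 0.336 F ex,ey,z 1.71 0.47 0.32 T 0.031 -0.341 0.005
```

```bash
python3 - <<'E'
from h import *
c=shot('scene','s6.png');i=cv2.imread('pics/s6.png')
u,v=264,166;a=cv2.resize(i[v:v+48,u:u+64],(800,600),interpolation=3)
cv2.imwrite('pics/z6.png',a)
y=.337; ex=np.array([np.cos(y),np.sin(y)]);ey=np.array([-ex[1],ex[0]])
H=np.array([.5453,-.2199])
def pr(n,x,yy,z): print(n,[((w2px(c,[*(H+ex*x+ey*s*yy),z])[0]-[u,v]+.5)*12.5).round(0) for s in(1,-1)])
for d in(0,.003):
  pr('plate top',d+.063,.04,.0687);pr('plate bot',d+.063,.04,.0647);pr('foot',d+.063,.012,.0497);pr('rib',d+.028,.006,.0907)
pr('bead',.055,.022,.052);pr('beadout',.058,.022,.052);pr('base end',.075,.03,0.0)
E
```

```text
plate top [array([533., 572.]), array([134., 559.])]
plate bot [array([533., 585.]), array([136., 572.])]
foot [array([396., 628.]), array([278., 624.])]
rib [array([372., 364.]), array([313., 362.])]
plate top [array([533., 583.]), array([133., 571.])]
plate bot [array([533., 596.]), array([134., 584.])]
foot [array([395., 640.]), array([277., 636.])]
rib [array([371., 375.]), array([312., 373.])]
bead [array([447., 592.]), array([232., 585.])]
beadout [array([446., 604.]), array([230., 597.])]
base end [array([484., 827.]), array([197., 818.])]
```

View pics/z6.png

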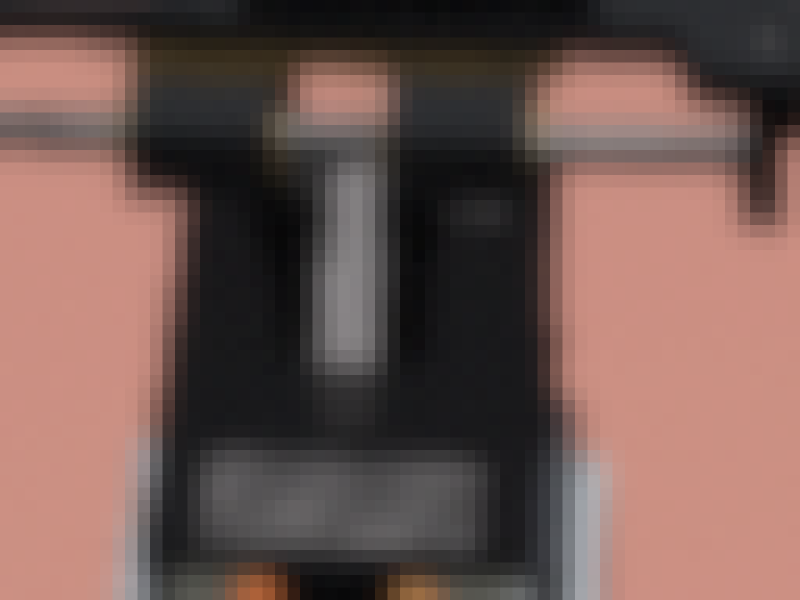

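The rib front is at row 372, against 374 predicted for the TCP reading, so the grasp geometry holds. The bead ends show on either side of the arm (230–290 and 395–440), and the arm is centred between them. I'll press a bit more for a clearer force signal.

>>> drive_tool --plan "0 0 -0.1 0 0.5; 0 0 -0.2 0 0.5; 0 0 -0.2 0 0.5; 0 0 -0.2 0 0.5; 0 0 -0.2 0 0.5"

```text
time_s: 13.42
eef_pos: [0.548, -0.2181, 0.14]
tcp_rot: [3.142, -0.0, 0.336]
contact_force: [0.4, 0.3, 1.2]
opening: 0.135
gripper_force: 30.0
```

```bash
python3 st.py
```

```text
13.4167 rel mm 3.11 0.82 z 0.14 yaw 0.336 F ex,ey,z 0.45 0.14 1.2 T 0.076 -0.374 -0.022
```

>>> drive_tool --plan "0 0 -0.1 0 0.5; 0 0 -0.2 0 0.5; 0 0 -0.2 0 0.5; 0 0 -0.2 0 0.5; 0 0 -0.2 0 0.5"

```text
time_s: 13.83
eef_pos: [0.548, -0.2181, 0.1379]
tcp_rot: [3.142, -0.0, 0.336]
contact_force: [0.9, -0.1, 2.4]
opening: 0.137
gripper_force: 30.0
```

```bash
python3 st.py
```

```text
13.8333 rel mm 3.13 0.78 z 0.1379 yaw 0.336 F ex,ey,z 0.86 -0.36 2.38 T 0.034 -0.356 0.024
```

```bash
cat > avg.py <<'E'
from h import *
y=.337;ex=np.array([np.cos(y),np.sin(y),0]);ey=np.array([-ex[1],ex[0],0]);ez=np.array([0,0,1.]);A=np.array([ex,ey,ez]);D=[]
for k in range(12):
    viewer.read_camera('scene');s=sensors.state();D.append(np.r_[A@s['contact_force'],A@s['ft_torque'],A@(s['eef_pos']-[.5453,-.2199,0])*1e3])
D=np.array(D);print(s['time_s'],D.mean(0).round(3),'sd',D.std(0).round(2))
E
python3 avg.py
```

```text
14.4333 [ 1.14400e+00 -1.59000e-01  2.29500e+00 -1.40000e-02 -4.05000e-01
  1.00000e-02  3.12300e+00  7.82000e-01  1.37972e+02] sd [0.34 0.41 0.56 0.03 0.03 0.03 0.02 0.02 0.02]
```

>>> drive_tool --plan "0.07 0.02 0 0 0.5; 0.14 0.05 0 0 0.5; 0.14 0.05 0 0 0.5; 0.14 0.05 0 0 0.5"

```text
time_s: 14.77
eef_pos: [0.5489, -0.2179, 0.1377]
tcp_rot: [-3.141, 0.001, 0.335]
contact_force: [-2.0, -0.8, 3.0]
opening: 0.135
gripper_force: 30.0
```

```bash
python3 avg.py
```

```text
15.3667 [-2.69300e+00 -4.79000e-01  3.04800e+00 -9.30000e-02  6.90000e-01
  6.00000e-03  4.20200e+00  7.67000e-01  1.37768e+02] sd [0.7  0.34 0.6  0.05 0.1  0.04 0.09 0.02 0.02]
```

The balance flips sign, so the centre is at about +3.5 mm. I'll step back to it.

>>> drive_tool --plan "-0.05 -0.02 0 0 0.5; -0.1 -0.04 0 0 0.5; -0.1 -0.04 0 0 0.5; -0.1 -0.04 0 0 0.5"

```text
time_s: 15.7
eef_pos: [0.5486, -0.2178, 0.1381]
tcp_rot: [3.141, -0.001, 0.336]
contact_force: [-0.5, 0.0, 1.6]
opening: 0.136
gripper_force: 30.0
```

```bash
python3 avg.py
```

```text
16.3 [-6.50000e-02 -7.01000e-01  2.10200e+00 -1.38000e-01  3.30000e-02
 -1.00000e-02  3.75300e+00  8.24000e-01  1.38035e+02] sd [0.49 0.52 0.62 0.03 0.09 0.02 0.07 0.02 0.04]
```

Lateral force and moment are now balanced at about zero. Next I'll press straight down in small steps, watching the force.

>>> drive_tool --plan "0.02 -0.04 -0.1 0 0.5; 0.02 -0.04 -0.2 0 0.5; 0.02 -0.04 -0.3 0 0.5; 0.02 -0.04 -0.3 0 0.5; 0.02 -0.04 -0.3 0 0.5"

```text
time_s: 16.72
eef_pos: [0.5489, -0.2184, 0.1357]
tcp_rot: [3.141, -0.001, 0.336]
contact_force: [-1.3, 0.1, 8.4]
opening: 0.136
gripper_force: 30.0
```

```bash
python3 st.py
```

```text
16.7167 rel mm 3.87 0.23 z 0.1357 yaw 0.336 F ex,ey,z -1.17 0.55 8.45 T 0.287 0.366 -0.048
```

>>> drive_tool --plan "0 0 -0.1 0 0.5; 0 0 -0.2 0 0.5; 0 0 -0.2 0 0.5; 0 0 -0.2 0 0.5"

```text
time_s: 17.05
eef_pos: [0.5486, -0.2186, 0.133]
tcp_rot: [3.141, -0.0, 0.336]
contact_force: [0.8, -0.4, 2.4]
opening: 0.134
gripper_force: 30.0
```

```bash
python3 st.py
```

```text
17.05 rel mm 3.58 0.17 z 0.133 yaw 0.336 F ex,ey,z 0.63 -0.67 2.4 T -0.244 -0.171 -0.04
```

Force rose to about 9 N and then dropped, which looks like a snap. I'll keep pressing gently to seat it.

>>> drive_tool --plan "0 0 -0.1 0 0.5; 0 0 -0.2 0 0.5; 0 0 -0.2 0 0.5; 0 0 -0.2 0 0.5"

```text
time_s: 17.38
eef_pos: [0.5486, -0.2184, 0.1308]
tcp_rot: [-3.142, -0.0, 0.336]
contact_force: [1.1, -0.6, 1.4]
opening: 0.137
gripper_force: 30.0
```

>>> drive_tool --plan "0 0 -0.1 0 0.5; 0 0 -0.2 0 0.5; 0 0 -0.2 0 0.5; 0 0 -0.2 0 0.5"

```text
time_s: 17.72
eef_pos: [0.5486, -0.2185, 0.13]
tcp_rot: [3.141, -0.0, 0.336]
contact_force: [-2.2, 0.8, 12.6]
opening: 0.134
gripper_force: 30.0
```

```bash
python3 st.py
```

```text
17.7167 rel mm 3.6 0.26 z 0.13 yaw 0.336 F ex,ey,z -1.82 1.44 12.58 T 0.278 0.634 -0.07
```

>>> drive_tool --plan "0 0 -0.05 0 0.5; 0 0 -0.05 0 0.5; 0 0 -0.05 0 0.5"

```text
time_s: 17.97
eef_pos: [0.5487, -0.2184, 0.1299]
tcp_rot: [3.141, -0.0, 0.336]
contact_force: [-5.3, 1.6, 16.5]
opening: 0.137
gripper_force: 30.0
```

```bash
python3 avg.py
```

```text
18.5667 [-4.14700e+00  2.65200e+00  1.64500e+01  5.66000e-01  9.65000e-01
 -1.70000e-02  3.64800e+00  2.57000e-01  1.29945e+02] sd [0.58 0.4  0.62 0.03 0.04 0.04 0.02 0.01 0.02]
```

The push is firm at about 17 N and central. The travel is 14 mm, made up of about 6 mm sink and 8 mm to home. I'll unload, release, lift away, and check.

>>> drive_tool --plan "0 0 0.1 0 0.5; 0 0 0.2 0 0.5; 0 0 0.2 0 2; 0 0 0.2 0 4; 0 0 0.2 0 4; 0 0 0.2 0 4; 0 0 0.2 0 4; 0 0 0.2 0 4; 0 0 3 0 4; 0 0 6 0 4; 0 0 10 0 4; -4 15 14 0 4; -4 15 14 0 4; -4 15 14 0 4; -4 15 14 0 4; -4 15 14 0 4; -4 15 14 0 4; -4 15 14 0 4"

```text
time_s: 20.07
eef_pos: [0.5085, -0.069, 0.2684]
tcp_rot: [3.141, 0.0, 0.336]
contact_force: [0.2, -1.6, -0.2]
opening: 0.458
gripper_force: 0.0
```

```bash
python3 - <<'E'
from h import *
o=[]
for n,x,y,z in(('scene',.545,-.22,.05),('top',.545,-.22,.05)):
    c=shot(n,n+'7.png');i=cv2.imread(f'pics/{n}7.png');q=w2px(c,[x,y,z])[0].astype(int)
    u,v=q-[32,32];print(n,u,v);o.append(cv2.resize(i[v:v+64,u:u+64],(400,400),interpolation=3))
    yw=.337;ex=np.array([np.cos(yw),np.sin(yw)]);ey=np.array([-ex[1],ex[0]])
    H=np.array([.5453,-.2199])
    for nm,a,b,zz in(('plate top',.063,.04,.064),('rib top',.028,.006,.086),('bead',.055,.022,.052)):
        print(nm,[((w2px(c,[*(H+ex*s*a+ey*t*b),zz])[0]-[u,v]+.5)*6.25).round(0).tolist() for s in(1,-1) for t in(1,-1)])
cv2.imwrite('pics/z7.png',np.hstack(o))
E
```

```text
scene 260 165
plate top [[292.0, 300.0], [93.0, 293.0], [305.0, 78.0], [122.0, 73.0]]
rib top [[212.0, 196.0], [182.0, 195.0], [221.0, 98.0], [192.0, 97.0]]
bead [[249.0, 302.0], [141.0, 299.0], [263.0, 110.0], [162.0, 106.0]]
top 315 174
plate top [[96.0, 108.0], [245.0, 60.0], [173.0, 342.0], [324.0, 294.0]]
rib top [[182.0, 145.0], [205.0, 138.0], [217.0, 251.0], [240.0, 243.0]]
bead [[134.0, 116.0], [215.0, 89.0], [201.0, 318.0], [283.0, 292.0]]
```

View pics/z7.png

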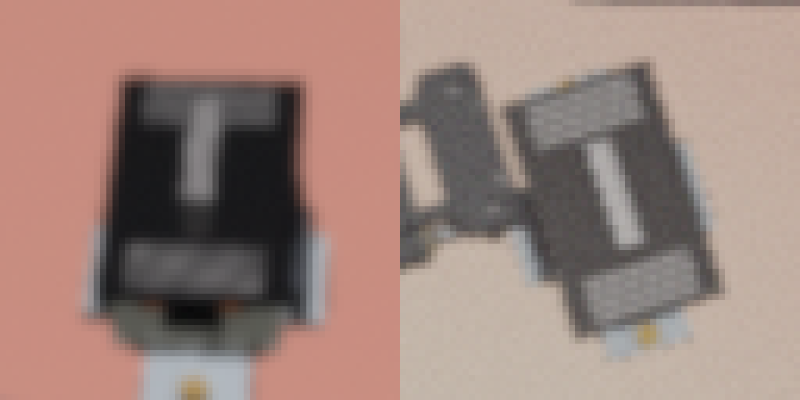

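Both views match the home prediction: the rib runs from row 98 to 197 in the scene crop, and the plate corners are within a few crop pixels. The orange beads are hidden under the plate edge, the cover sits square, and the gripper is clear. I'll hand in.

```bash
python3 -c "
from h import *
print(order.close_job())"
```

```text
the job is handed in; nothing more can be done
None
```

I pressed the cover onto the white housing until the clips snapped, with about 17 N at most, then released it and handed the job in; both cameras show it square and fully home, but the hand-in returned no verdict.

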